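# Open the child-resistant cap of the hardener bottle

### The job

Open the taller of the two capped white bottles: press its child-resistant cap down against the spring and keep it pressed while you turn it anticlockwise (seen from above) to the stop, then lift it off and set it down, mouth down, in the aluminium tray. Stop turning as soon as you feel the stop, so as not to force the neck (150 N between cap and bottle is too much), do not drop or throw the cap, leave the other things where they are and let go of the cap at the end.

Things in the scene. Friction and masses are not known exactly. Their poses are not given: they have to be found in the camera images.
- bottle: Taller white plastic bottle, 74 mm across, fixed upright in a plywood block 110 x 110 x 36 mm: it neither moves nor turns. Origin: centre of the block's underside, on the table; z up the bottle's axis. White shoulder up to z = 127 mm, neck 34 mm across up to 156 mm.
- neck (a point): Centre of the top face of the neck, 156 mm above the table. The neck's flange is 45 mm across, 6 mm thick; the cap's two lugs catch under it and can pass up only at two gaps, on the bottle's +x and -x. Turning anticlockwise a lug passes a first catch, a second catch (teeth 4 mm deep under the flange), then reaches the gap with a solid end stop just past it.
- cap: Black ribbed round cap, 56 mm across, 42 mm tall, about 60 g, loose but locked on the bottle at first, then with its rim 142 mm and top 184 mm above the table. Origin: centre of its lower rim; z up. Its two lugs lie inside the rim on its +x and -x, under two short grey bars on its top. It is clear of the neck once raised 25 mm from the locked height.
- cap_top (a point): Centre of the cap's flat solid top, 42 mm above its rim. To open, turn 110 to 140 degrees anticlockwise to a firm stop (sharp rise of torque; under 1 N m is plenty). You may let go and regrip on the way: spring and flange hold the cap, but press again. Within 10 degrees of the stop it lifts straight off; let go there, the spring raises it about 10 mm.
- seal (a joint): Spring disc in the neck under the cap, m: 0 shut, grows as the cap is pressed down, 0.008 at the bottom. It pushes up with 6 N at 0 and 1.5 N more per mm. The cap turns past a catch only while at least 4 mm down (12 N); it bottoms out at 8 mm (18 N), so press with about 15 N.
- tray: Shallow square aluminium tray, fixed, 170 x 170 mm outside, 160 x 160 mm inside, walls 16 mm high, floor 5 mm thick. Origin: centre of its underside on the table; x and y along its sides.
- resin: The squat white bottle with a black cap (64 mm across), 114 mm tall, in a plywood block 120 x 120 mm: not to be opened; fixed. Origin: centre of the block's underside.
- tub: Closed white tub, 84 mm across, 75 mm tall, loose; bystander. Origin: centre of its underside.
- foam_arm: Dark grey foam puppet arm, about 170 x 50 x 36 mm, loose; bystander. Origin under its middle.
- foam_jaw: Dark grey foam puppet jaw, 100 x 50 x 52 mm, loose; bystander. Origin under its middle.
- tape: Roll of paper tape, 90 mm across, 25 mm tall, lying flat, loose; bystander. Origin: centre of its underside.
- phone: Black phone, 150 x 73 x 9 mm, lying flat, loose; bystander. Origin: centre of its underside.
- brush: Brush lying flat, loose; bystander. Origin under its middle.
- spatula: Spatula lying flat, loose; bystander. Origin under its middle.
Not all that is in view belongs to the job. Of the things that look like the tray, the larger one is meant.

How it is judged:
By the outcome, as a careful person would: the job done as asked, in the order asked, and still so for the second after the job is handed in, with the robot touching nothing.
It also fails if it takes over 53 s, if anything falls off the work surface, if the arm or the gripper's body presses on something with over 40 N, if the wrist force passes 120 N, or if a joint passes its speed limit or range.

### The arm

A 6-joint arm with a two-finger parallel gripper is mounted at the origin on the work surface. World frame = base frame: x ahead of the robot, y to its left, z up, the work surface at z = 0. Lengths are in m, angles in rad, forces in N, time in s.
With the tool pointing down it reaches from about 0.3 to 0.85 m from the base axis. Payload 5.4 kg.
Tool frame: the origin (TCP) lies on the centre line of the jaws, within the pads' length; the fingertips stand arm.tips_ahead ahead of it and the grasp point (between the pads) lies 5 mm behind it (arm.tips_ahead is the distance from the TCP to the fingertips, in m); z points along the fingers, y is the direction in which the jaws open and shut (so a half turn about z gives the same grasp; the last joint's range is limited). The gripper opens to 85 mm and grips with 20 to 120 N. Pads are 22 mm wide; open, the fingers measure 114 mm over their backs; the gripper's body (76 mm by 85 mm) begins 54 mm behind the grasp point. The pads swing forward as they close: fully open they stand 13 mm farther back than shut.
Start: joints at [0.957, 0.158, 1.597, -0, 1.386, -0.21], TCP at [0.226, 0.529, 0.245] pointing down, gripper open.
Joint ranges: [-2.91, 2.91], [-0.94, 2.29], [0.18, 2.7], [-1.29, 4.43], [0.17, 2.64], [-3, 3]. Speed limits (rad/s): [2.57, 2.57, 3.14, 3.14, 3.14, 3.14].

### API

Orientations are given as a rotation vector (axis times angle).
In Python, from bench import get_obs, viewer, hand_in, arm gives the robot as it stands.
- The arm moves only by the shell command python3 -m jog 'ROWS' [FORCE]. ROWS is JSON, a list that holds one entry, the list of rows, each a list of 5 numbers: the shift along the tool's x, y, z in mm, then the turn about the tool's z in degrees, then the finger opening in mm, from 0 to 85.4. In form: [[[dx, dy, dz, turn, hand], ...]]. A call has 1 to 12 rows; each row shifts and turns the commanded pose from where the row before left it, along the tool's axes as they then stand; what a row does not reach is not made up. A row lasts 1/8 s, in which the tool goes at most 62.5 mm and 10.7 degrees, less where a joint would pass 70% of its speed; a pose out of reach is approached as far as the arm can. A call is refused whole if a number of a shift passes 62.5 or a number of a turn 10.7, either way. A call with a gripper value outside its range is refused whole. The fingers move at their own pace and stop on an object; FORCE is the grip in N (left out, the last holds). Time passes only in rows, so rows that do not move let the fingers close. It gives the time, the measured TCP pose, the force and the opening at its end, in the units of the state.
- get_obs(): the state, without advancing time (a new reading comes with each control period).
- viewer.camera(name): name is "scene" or "top"; returns a dict with "frame" (384x512x3 uint8, blue, green, red), "K" (3x3 intrinsics, pixels), "camera_from_world" (4x4, takes a point from world to camera coordinates). Camera axes: x right, y down, z forward; pixel columns grow to the right and rows downward; lengths in m; the calibration is good to about 2 mm. A picture is of the moment at which its call begins. There is no depth.
- hand_in(): hands the job in, once; it reports no verdict.
The state is a dict: "time": time; "joints": joint angles; "qvel": joint speeds; "joint_torque": joint torques, N m; "ee_pos": TCP position; "eef_rot": TCP orientation; "contact_force": force on the tool from outside, world axes, zero at the start; "moment": the same for the moment, N m; "width": finger opening in m.
Only numpy, scipy, OpenCV 4.12 (cv2) and the standard library are available. Lean on these libraries where they do the work, as an engineer would, in place of code of your own. Each camera call takes 0.05 s, during which the arm holds its last target.

## Working session

There is one attempt and no reset: what is moved stays moved. The work goes in short steps, Python scripts to look and compute and a shell command to move; the robot and the scene stay as the last step left them, time stands still between calls to the robot, and variables do not carry over. Pictures are saved under pics/ and viewed, and the job is handed in when it is done.

```bash
ls; mkdir -p pics
python3 - <<'E'
from bench import get_obs, viewer, arm
import cv2
for n in("scene","top"):
    c=viewer.camera(n); cv2.imwrite(f"pics/{n}0.png",cv2.resize(c["frame"],(800,600),interpolation=cv2.INTER_CUBIC)); print(n,c["K"].round(1).tolist(),c["camera_from_world"].round(3).tolist())
print(arm.tips_ahead,get_obs())
E
```

```text
pics
scene [[441.1, 0.0, 262.2], [0.0, 441.1, 195.9], [0.0, 0.0, 1.0]] [[-0.867, 0.499, -0.006, 0.41], [0.293, 0.498, -0.816, -0.082], [-0.404, -0.709, -0.578, 1.662], [0.0, 0.0, 0.0, 1.0]]
top [[395.8, 0.0, 263.8], [0.0, 395.8, 184.3], [0.0, 0.0, 1.0]] [[-0.024, -1.0, -0.001, 0.089], [-0.983, 0.024, -0.18, 0.537], [0.18, -0.003, -0.984, 1.251], [0.0, 0.0, 0.0, 1.0]]
0.014 {'time': 0.1, 'joints': array([ 9.56896197e-01,  1.58974275e-01,  1.59812303e+00, -4.13132442e-06,
        1.38620251e+00, -2.10087814e-01]), 'qvel': array([-0.00098951,  0.00044667, -0.00285838,  0.00163761, -0.00107384,
       -0.00026304]), 'joint_torque': array([ 1.68579227e-04, -3.96990645e+01, -3.32338715e+01, -1.81437440e-04,
        4.18486597e-03, -3.89772958e-05]), 'ee_pos': array([0.22563848, 0.52830868, 0.24441357]), 'eef_rot': array([-6.29868268e-01, -3.07710788e+00,  2.45922852e-03]), 'contact_force': array([-0.27327328, -0.62021065, -0.08382972]), 'moment': array([-0.01809242,  0.0086548 ,  0.01078167]), 'width': 0.08580254035996991}
```

View pics/scene0.png

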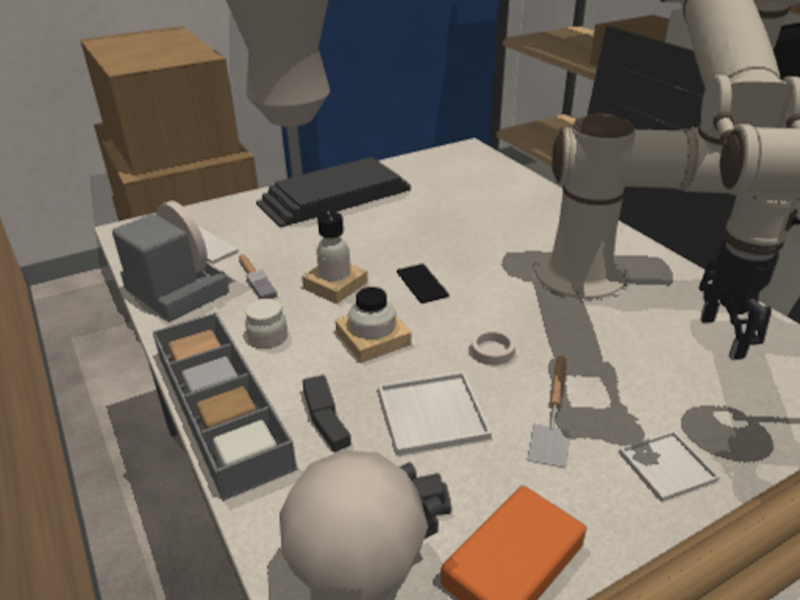

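View pics/top0.png

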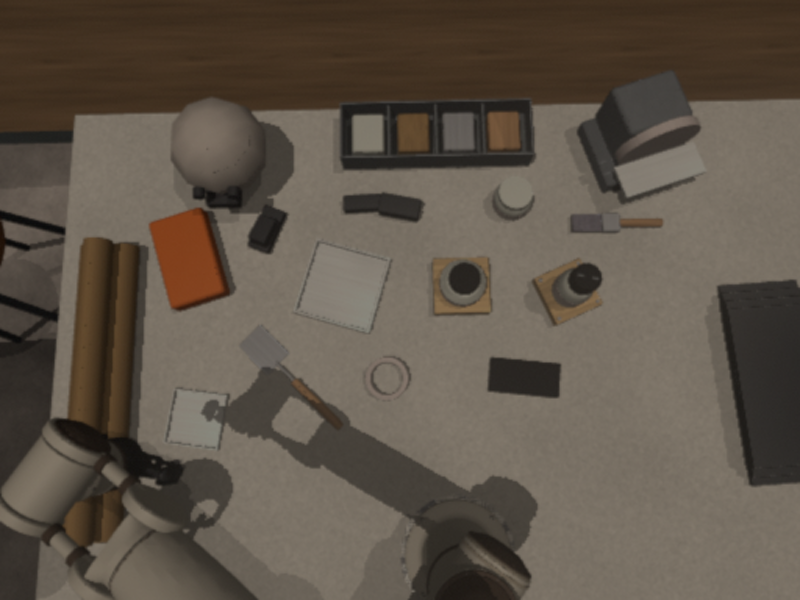

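Both pictures show the layout (800-wide pixels, top view):
- **Bottles:** the tall one has its cap at (585,280) and stands in a rotated block. The squat one has its cap at (465,278).
- **Trays:** the larger is at (345,287), the smaller at (197,418).

By the description I want the bottle at (585,280) and the tray at (345,287). Next I'll check both in close crops.

Run:
```python
from bench import viewer
import cv2, numpy as np
t=viewer.camera("top")["frame"]; s=viewer.camera("scene")["frame"]
def crop(im,x,y,w,h,k): return cv2.resize(im[y:y+h,x:x+w],None,fx=k,fy=k,interpolation=cv2.INTER_CUBIC)
def gam(a): return (255*(a/255.)**0.55).astype(np.uint8)
cv2.imwrite("pics/cA.png",gam(crop(t,335,155,60,56,10)))
cv2.imwrite("pics/cB.png",gam(crop(s,185,125,60,72,8)))
cv2.imwrite("pics/cC.png",gam(crop(t,180,145,80,75,8)))
```

```text
(no output)
```

View pics/cA.png

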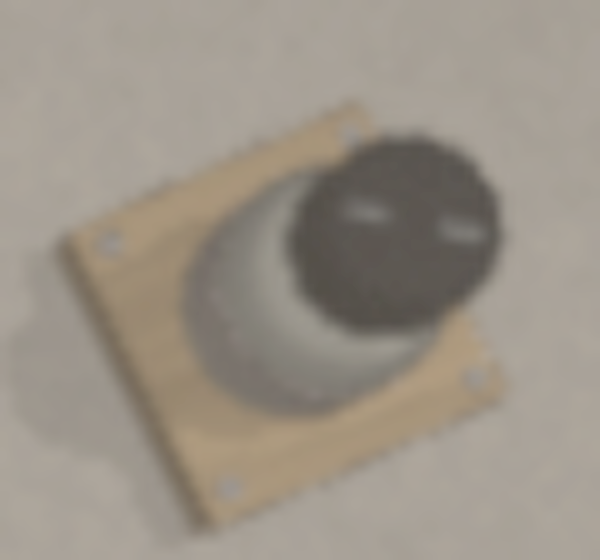

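View pics/cB.png

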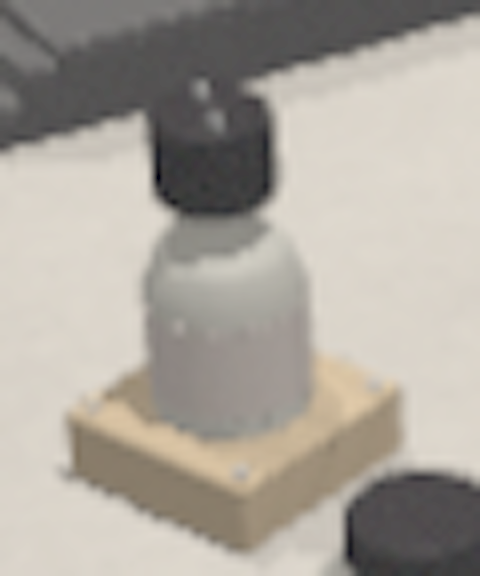

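View pics/cC.png

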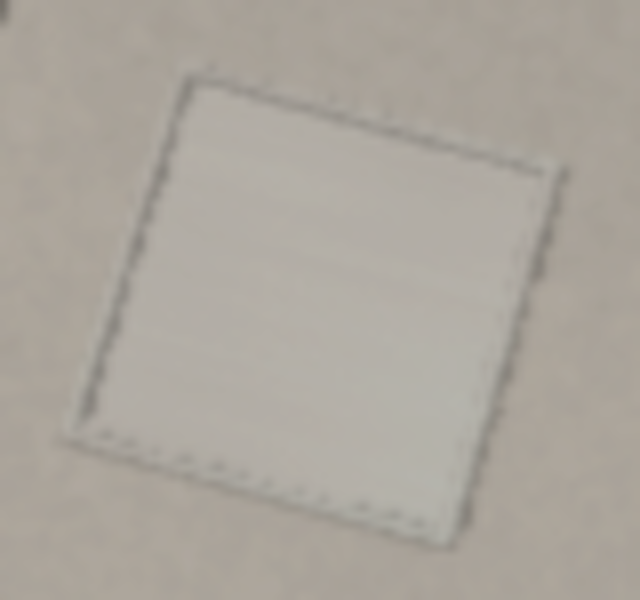

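```bash
cat > h.py <<'E'
import numpy as np
from bench import viewer,get_obs
def cam(n):
    c=viewer.camera(n); return c["frame"],np.array(c["K"]),np.array(c["camera_from_world"])
def ray(K,T,u,v,z):
    R=T[:3,:3];o=-R.T@T[:3,3];d=R.T@np.linalg.inv(K)@[u,v,1];return o+d*(z-o[2])/d[2]
def proj(K,T,p):
    q=(T[:3,:3]@np.atleast_2d(p).T).T+T[:3,3];q=q@K.T;return q[:,:2]/q[:,2:]
E
python3 - <<'E'
from h import *
f,K,T=cam("top"); np.set_printoptions(precision=4,suppress=True)
A=lambda x,y:(335+(x+.5)/10-.5,155+(y+.5)/10-.5)
C=lambda x,y:(180+(x+.5)/8-.5,145+(y+.5)/8-.5)
b=[ray(K,T,*A(*p),.036)[:2] for p in[(70,240),(355,100),(505,400),(205,527)]]
print("block",b,np.mean(b,0),[np.linalg.norm(b[i]-b[i-1]) for i in range(4)])
bars=[ray(K,T,*A(*p),.185)[:2] for p in[(367,212),(462,232)]]
print("bars",bars,np.mean(bars,0))
a=np.linspace(0,6.3,200)
for c in (np.mean(bars,0),):
  for z in(.184,.142):
    q=proj(K,T,np.c_[c[0]+.028*np.cos(a),c[1]+.028*np.sin(a),0*a+z]); q=(q-[335,155]+.5)*10-.5;print(z,q.min(0),q.max(0),q.mean(0))
t=[ray(K,T,*C(*p),.016)[:2] for p in[(188,70),(567,165),(450,548),(65,440)]]
print("tray",t,np.mean(t,0),[np.linalg.norm(t[i]-t[i-1]) for i in range(4)])
fs,Ks,Ts=cam("scene")
c=np.mean(bars,0);q=proj(Ks,Ts,np.array([[*c,.184]]));print("scene pix in cB",(q-[185,125]+.5)*8-.5)
b1=[ray(Ks,Ts,185+(x+.5)/8-.5,125+(y+.5)/8-.5,.185) for x,y in[(201,90),(216,120)]];print(b1,np.mean(b1,0))
E
```

```text
block [array([ 0.5547, -0.1825]), array([ 0.6001, -0.2807]), array([ 0.4975, -0.3228]), array([ 0.4577, -0.2211])] [ 0.5275 -0.2518] [np.float64(0.1043707265942665), np.float64(0.10816113523367486), np.float64(0.11096121672227896), np.float64(0.10920442227364262)]
bars [array([ 0.5322, -0.2401]), array([ 0.5256, -0.2676])] [ 0.5289 -0.2539]
0.184 [318.3864 129.9283] [508.7343 316.2084] [413.4873 222.1593]
0.142 [283.4887 160.2932] [467.3019 340.428 ] [375.3268 249.4882]
tray [array([0.6578, 0.2815]), array([0.6123, 0.1203]), array([0.4502, 0.1718]), array([0.4994, 0.3323])] [0.5549 0.2264] [np.float64(0.16641004959110456), np.float64(0.16751157018627463), np.float64(0.17008265440135578), np.float64(0.16789200818501762)]
scene pix in cB [[213.8375  98.9104]]
[array([ 0.531 , -0.2624,  0.185 ]), array([ 0.5368, -0.2341,  0.185 ])] [ 0.5339 -0.2483  0.185 ]
```

```bash
cat >> h.py <<'E'
from scipy.spatial.transform import Rotation as Ro
def delta(target):
    o=get_obs();R=Ro.from_rotvec(o["eef_rot"]).as_matrix();return (R.T@(np.array(target)-o["ee_pos"])*1e3).round(1)
E
python3 -c "
from h import *
print(delta([.5295,-.2525,.245]),delta([.5295,-.2525,.245])/14)"
```

```text
[-5.861e+02 -5.989e+02  3.000e-01] [-4.18642857e+01 -4.27785714e+01  2.14285714e-02]
```

```bash
python3 -m jog '[[[-42,-43,0,0,85],[-42,-43,0,0,85],[-42,-43,0,0,85],[-42,-43,0,0,85],[-42,-43,0,0,85],[-42,-43,0,0,85],[-42,-43,0,0,85],[-42,-43,0,0,85],[-42,-43,0,0,85],[-42,-43,0,0,85],[-42,-43,0,0,85],[-42,-43,0,0,85]]]'; python3 -c "
from h import *
print(delta([.5295,-.2525,.245]),get_obs()['joints'])"
```

```text
time: 1.8
ee_pos: [0.4871, -0.1459, 0.2454]
eef_rot: [0.631, 3.077, 0.0]
contact_force: [0.8, 0.3, 0.5]
width: 0.0848
[-80.9 -81.4   0.5] [-5.29162435e-01 -1.60755911e-02  1.78073294e+00  3.16541754e-04
  1.37640038e+00 -1.69567666e+00]
```

```bash
python3 -m jog '[[[-40,-40,0,0,85],[-41,-41,0,0,85],[0,0,0,10.7,85],[0,0,0,10.7,85],[0,0,0,10.7,85],[0,0,0,10.7,85],[0,0,0,10.7,85],[0,0,0,10.7,85],[0,0,0,10.7,85],[0,0,0,10.7,85],[0,0,0,10.7,85],[0,0,0,10.7,85]]]'; python3 -c "
from h import *
import cv2
print(delta([.5295,-.2525,.245]),get_obs()['joints'])
f=cam('scene')[0];cv2.imwrite('pics/s1.png',cv2.resize(f[60:200,150:300],None,fx=4,fy=4,interpolation=2))
f=cam('top')[0];cv2.imwrite('pics/t1.png',cv2.resize(f[120:240,310:430],None,fx=5,fy=5,interpolation=2))"
```

```text
time: 3.3
ee_pos: [0.5293, -0.2501, 0.2452]
eef_rot: [-2.853, -1.315, 0.0]
contact_force: [-0.1, 0.7, -0.7]
width: 0.0851
[-1.7  1.8  0.2] [-6.47674541e-01  1.85241780e-01  1.56683759e+00  1.26996412e-05
  1.38970822e+00  5.90236616e-02]
```

View pics/s1.png

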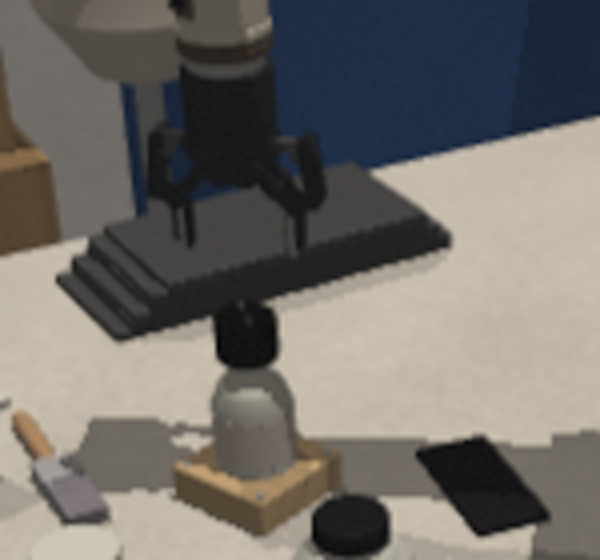

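View pics/t1.png

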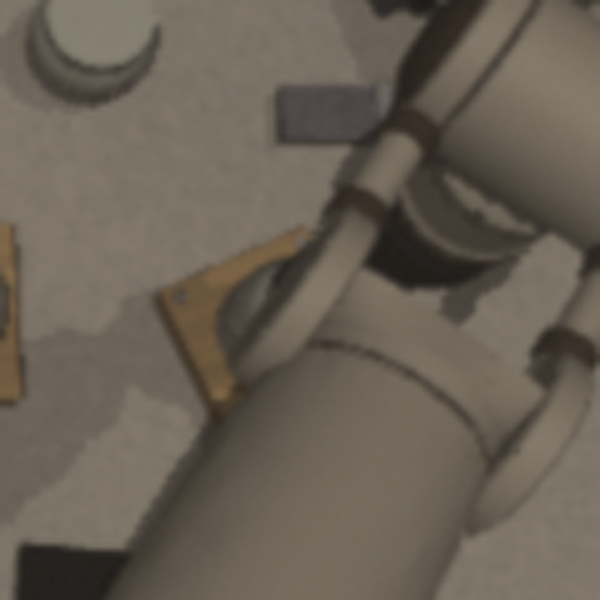

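The scene view shows the finger pair centred at (244,235), right above the cap at (246,330), with nothing in the way down. I'll lower straight down now.

```bash
python3 -m jog '[[[-1.7,1.8,10,0,85],[0,0,30,0,85],[0,0,20,0,85],[0,0,12,0,85],[0,0,8,0,85],[0,0,2,0,85],[0,0,0,0,85]]]'; python3 -c "
from h import *
import cv2
print(delta([.5295,-.2525,.163]),get_obs()['moment'])
f=cam('scene')[0];cv2.imwrite('pics/s2.png',cv2.resize(f[90:180,165:265],None,fx=6,fy=6,interpolation=2))"
```

```text
time: 4.28
ee_pos: [0.5299, -0.2528, 0.1639]
eef_rot: [2.848, 1.324, 0.001]
contact_force: [0.1, 0.8, -0.2]
width: 0.0851
[-0.  -0.5  0.9] [-0.00091569 -0.0436855   0.01658189]
```

View pics/s2.png

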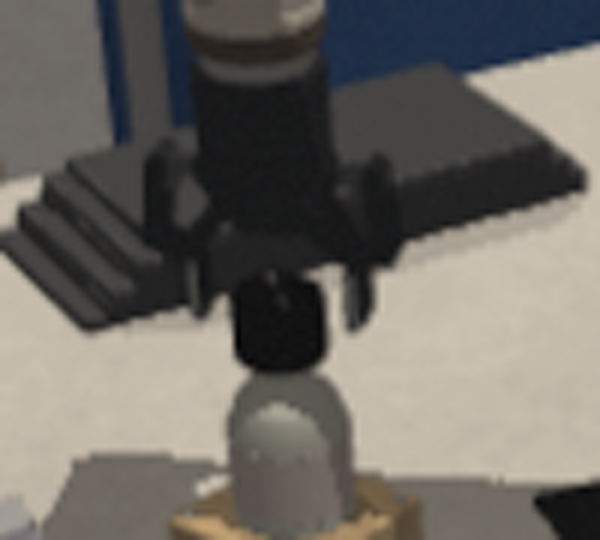

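The cap (235–327) sits between the left finger (inner edge about 210) and the right one (about 347), nearly centred. I'll close the gripper.

```bash
python3 -m jog '[[[0,0,0,0,50],[0,0,0,0,50],[0,0,0,0,50],[0,0,0,0,50],[0,0,0,0,50]]]' 60; python3 -c "
from h import *
print(get_obs()['moment'])"
```

```text
time: 4.95
ee_pos: [0.5297, -0.2527, 0.1641]
eef_rot: [2.848, 1.324, 0.0]
contact_force: [-1.5, 1.7, 5.1]
width: 0.0548
[0.26241612 0.43490722 0.04572569]
```

```bash
python3 -m jog '[[[0,0,2,0,50],[0,0,2,0,50],[0,0,1.5,0,50],[0,0,0,0,50]]]' 80; python3 -c "
from h import *
print(get_obs()['moment'])"
```

```text
time: 5.45
ee_pos: [0.5298, -0.2527, 0.1598]
eef_rot: [2.848, 1.324, 0.0]
contact_force: [-4.3, 3.6, 12.2]
width: 0.0541
[0.58810787 0.85419267 0.01207025]
```

```bash
python3 -m jog '[[[0,0,1.7,0,50],[0,0,0,0,50],[0,0,0,-6,50],[0,0,0,-8,50],[0,0,0,0,50]]]' 80; python3 -c "
from h import *
print(get_obs()['moment'],get_obs()['joints'][5])"
```

```text
time: 6.08
ee_pos: [0.531, -0.2533, 0.1591]
eef_rot: [2.662, 1.661, 0.003]
contact_force: [-2.5, 2.8, 13.0]
width: 0.0544
[0.412767   0.46834124 0.1481656 ] -0.19583148129435174
```

```bash
python3 -m jog '[[[0,0,1.2,0,50],[0,0,0,-8,50],[0,0,0,-8,50],[0,0,0,-8,50],[0,0,0,0,50]]]' 80; python3 -c "
from h import *
import cv2
print(get_obs()['moment'],get_obs()['joints'][5])
f=cam('scene')[0];cv2.imwrite('pics/s3.png',cv2.resize(f[90:180,165:265],None,fx=6,fy=6,interpolation=2))"
```

```text
time: 6.7
ee_pos: [0.5313, -0.2534, 0.1584]
eef_rot: [2.257, 2.178, 0.002]
contact_force: [-2.1, 2.4, 14.5]
width: 0.0547
[0.44784343 0.42780258 0.05443722] -0.6147447216209065
```

View pics/s3.png

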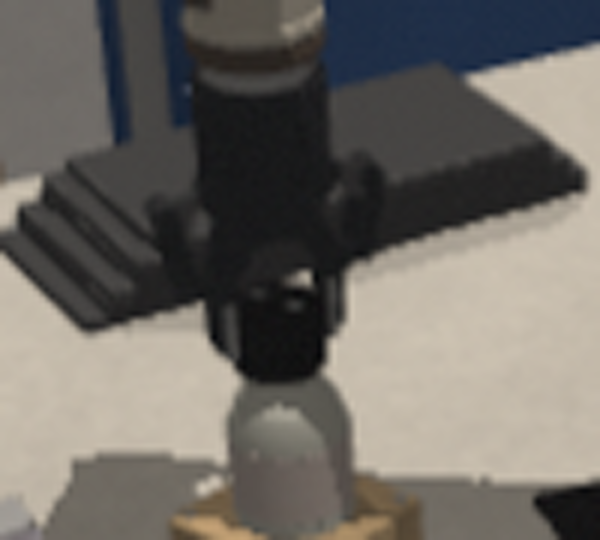

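The two grey bars have moved to (262,295) and (298,292), so the cap turns with the jaws. It is pressed with 14.5 N.

```bash
python3 -m jog '[[[0,0,0,-9,50],[0,0,0,-9,50],[0,0,0,-9,50],[0,0,0,-9,50],[0,0,0,-9,50],[0,0,0,0,50]]]' 80; python3 -c "
from h import *
print(get_obs()['moment'],get_obs()['joints'][5])"
```

```text
time: 7.5
ee_pos: [0.5317, -0.2536, 0.1586]
eef_rot: [1.251, 2.875, -0.001]
contact_force: [0.1, 2.5, 13.3]
width: 0.054
[0.3630178  0.13194624 0.09301126] -1.4002858839016672
```

```bash
python3 -m jog '[[[0,0,0.8,-8,50],[0,0,0,-8,50],[0,0,0,-5,50],[0,0,0,0,50]]]' 80; python3 -c "
from h import *
print(get_obs()['moment'],get_obs()['joints'][5])"
```

```text
time: 8.0
ee_pos: [0.5319, -0.2535, 0.158]
eef_rot: [0.707, 3.054, -0.003]
contact_force: [-0.4, 3.2, 15.3]
width: 0.0543
[0.51461348 0.17770868 0.07395533] -1.7662555807352787
```

```bash
m(){ python3 -c "
from h import *
print(get_obs()['moment'],get_obs()['joints'][5])"; }; python3 -m jog '[[[0,0,0,-4,50],[0,0,0,-4,50],[0,0,0,0,50]]]' 80;m; python3 -m jog '[[[0,0,0,-4,50],[0,0,0,0,50]]]' 80;m
```

```text
time: 8.38
ee_pos: [0.5319, -0.2533, 0.1579]
eef_rot: [0.493, 3.096, -0.003]
contact_force: [0.4, 3.4, 14.7]
width: 0.0543
[0.57900479 0.10261231 0.03797883] -1.9056903766245472
time: 8.62
ee_pos: [0.532, -0.2533, 0.1579]
eef_rot: [0.384, 3.112, -0.003]
contact_force: [0.6, 4.3, 14.5]
width: 0.054
[0.62577039 0.08605121 0.06368243] -1.975503690509245
```

116° so far. I'll go on in small steps and watch the torque.

```bash
m(){ python3 -c "
from h import *
print(get_obs()['moment'],get_obs()['joints'][5])"; }; python3 -m jog '[[[0,0,0,-3,50],[0,0,0,0,50]]]' 80;m; python3 -m jog '[[[0,0,0,-3,50],[0,0,0,0,50]]]' 80;m
```

```text
time: 8.88
ee_pos: [0.532, -0.2532, 0.1579]
eef_rot: [0.303, 3.121, -0.003]
contact_force: [-0.3, 4.4, 14.6]
width: 0.0543
[0.65279528 0.10741736 0.0353266 ] -2.027679454328003
time: 9.12
ee_pos: [0.532, -0.2532, 0.1579]
eef_rot: [0.221, 3.127, -0.003]
contact_force: [-0.1, 3.4, 14.2]
width: 0.0546
[0.59497668 0.01104472 0.07948267] -2.0800498442224655
```

```bash
m(){ python3 -c "
from h import *
print(get_obs()['moment'],get_obs()['joints'][5])"; }; python3 -m jog '[[[0,0,0,-2,50],[0,0,0,0,50]]]' 80;m
```

```text
time: 9.38
ee_pos: [0.5321, -0.2532, 0.158]
eef_rot: [0.167, 3.131, -0.004]
contact_force: [-0.2, 3.8, 14.6]
width: 0.0545
[ 0.68462364  0.06027708 -0.05827229] -2.11468243783091
```

```bash
m(){ python3 -c "
from h import *
print(get_obs()['moment'],get_obs()['joints'][5])"; }; python3 -m jog '[[[0,0,0,-2,50],[0,0,0,0,50]]]' 80;m;python3 -c "
from h import *
import cv2
f=cam('scene')[0];cv2.imwrite('pics/s4.png',cv2.resize(f[120:165,185:245],None,fx=10,fy=10,interpolation=2))"
```

```text
time: 9.62
ee_pos: [0.532, -0.2532, 0.1579]
eef_rot: [0.113, 3.133, -0.004]
contact_force: [-0.6, 4.4, 14.8]
width: 0.0544
[0.62771913 0.08165358 0.01746259] -2.149615168712422
```

View pics/s4.png

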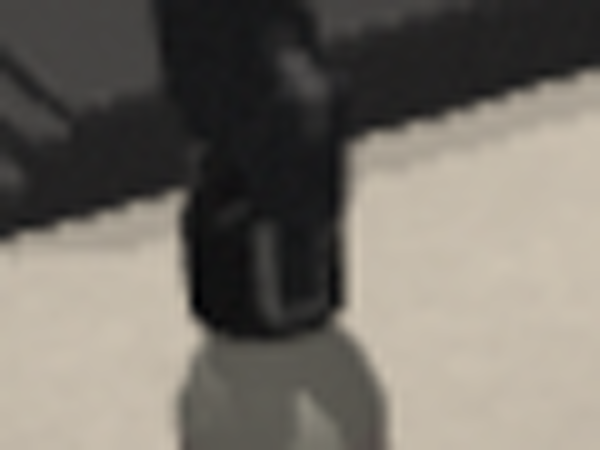

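The near finger hides most of the cap top, and one grey bar shows faintly at (235,215). I'll keep taking 2–3° steps.

```bash
m(){ python3 -c "
from h import *
print(get_obs()['moment'],get_obs()['joints'][5])"; }; python3 -m jog '[[[0,0,0,-2,50],[0,0,0,0,50]]]' 80;m
```

```text
time: 9.93
ee_pos: [0.532, -0.2532, 0.1579]
eef_rot: [0.058, 3.135, -0.004]
contact_force: [-0.5, 4.1, 14.2]
width: 0.0544
[ 0.64412185  0.08945143 -0.01996184] -2.184438455454474
```

```bash
m(){ python3 -c "
from h import *
print(get_obs()['moment'],get_obs()['joints'][5])"; }; python3 -m jog '[[[0,0,0,-2,50],[0,0,0,0,50]]]' 80;m
```

```text
time: 10.18
ee_pos: [0.5319, -0.253, 0.1579]
eef_rot: [0.003, 3.136, -0.003]
contact_force: [0.3, 4.3, 16.3]
width: 0.0547
[ 0.73858382  0.19917222 -0.11381392] -2.2192352715984964
```

```bash
m(){ python3 -c "
from h import *
print(get_obs()['moment'],get_obs()['joints'][5])"; }; python3 -m jog '[[[0,0,0,-2,50],[0,0,0,0,50]]]' 80;m
```

```text
time: 10.42
ee_pos: [0.5316, -0.2526, 0.1578]
eef_rot: [-0.051, 3.136, -0.002]
contact_force: [-1.5, 5.1, 16.0]
width: 0.0548
[ 1.04073383  0.36922429 -0.19893449] -2.2540279406906985
```

```bash
m(){ python3 -c "
from h import *
print(get_obs()['moment'],get_obs()['joints'][5])"; }; python3 -m jog '[[[0,0,0,-1.5,50],[0,0,0,0,50]]]' 80;m
```

```text
time: 10.68
ee_pos: [0.5313, -0.2523, 0.1577]
eef_rot: [-0.092, 3.136, -0.001]
contact_force: [-2.8, 6.2, 17.4]
width: 0.0542
[ 1.20279029  0.54511416 -0.22866472] -2.2799776277067725
```

```bash
m(){ python3 -c "
from h import *
print(get_obs()['moment'],get_obs()['joints'][5])"; }; python3 -m jog '[[[0,0,0,-1.5,50],[0,0,0,0,50]]]' 80;m
```

```text
time: 10.92
ee_pos: [0.5312, -0.2521, 0.1578]
eef_rot: [-0.132, 3.135, 0.0]
contact_force: [-3.9, 7.8, 16.9]
width: 0.0543
[ 1.2285268   0.70048175 -0.56034558] -2.305419866473501
```

The torque jumped to 0.56 N m at about 135°, so this is the stop. I'll back off 3° and raise gently, watching for any pull.

```bash
m(){ python3 -c "
from h import *
print(get_obs()['moment'],get_obs()['joints'][5])"; }; python3 -m jog '[[[0,0,0,3,50],[0,0,-3,0,50],[0,0,-3,0,50],[0,0,0,0,50]]]' 80;m
```

```text
time: 11.42
ee_pos: [0.5312, -0.2525, 0.1624]
eef_rot: [-0.051, 3.137, -0.001]
contact_force: [1.4, 4.5, 9.8]
width: 0.0542
[ 0.57169995 -0.00365692 -0.08747811] -2.2539668542776865
```

```bash
m(){ python3 -c "
from h import *
print(get_obs()['moment'],get_obs()['joints'][5])"; }; python3 -m jog '[[[0,0,-2,0,50],[0,0,-2,0,50],[0,0,0,0,50]]]' 80;m
```

```text
time: 11.8
ee_pos: [0.5303, -0.2528, 0.1648]
eef_rot: [-0.051, 3.139, -0.002]
contact_force: [1.7, 1.9, 4.8]
width: 0.0549
[ 0.18639073 -0.40683383 -0.0106174 ] -2.254144551891755
```

```bash
m(){ python3 -c "
from h import *
print(get_obs()['moment'],get_obs()['joints'][5])"; }; python3 -m jog '[[[0,0,-2,0,50],[0,0,-2,0,50],[0,0,0,0,50]]]' 80;m
```

```text
time: 12.18
ee_pos: [0.5297, -0.2526, 0.1672]
eef_rot: [-0.05, 3.141, 0.0]
contact_force: [5.1, -1.2, -2.5]
width: 0.0544
[-0.16885221 -0.93151622 -0.03994371] -2.253978515767663
```

```bash
m(){ python3 -c "
from h import *
print(get_obs()['moment'],get_obs()['joints'][5])"; }; python3 -m jog '[[[0,0,-1.5,0,50],[0,0,0,0,50],[0,0,0,0,50]]]' 80;m; python3 -c "
from h import *
import cv2
f=cam('scene')[0];cv2.imwrite('pics/s5.png',cv2.resize(f[120:165,185:245],None,fx=10,fy=10,interpolation=2))"
```

```text
time: 12.55
ee_pos: [0.5296, -0.2526, 0.1684]
eef_rot: [-0.05, 3.141, 0.001]
contact_force: [5.9, -0.3, -3.3]
width: 0.0545
[-0.16353887 -0.96964973 -0.12892053] -2.2540223032432656
```

View pics/s5.png

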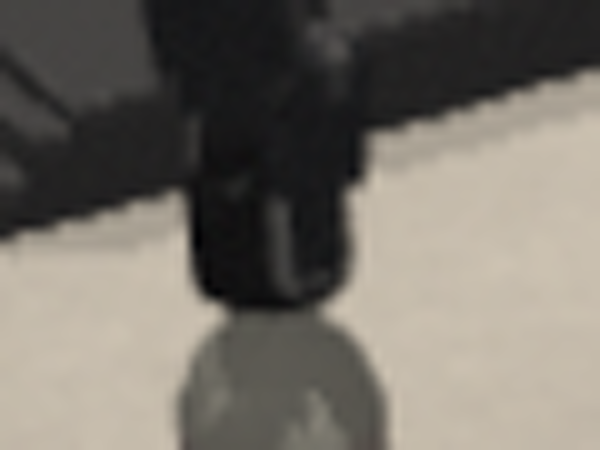

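The rim is now at row 305 of the crop, against 335 when pressed. That is about 13 mm up, or roughly 5 mm above the locked height, and the pull is only 3 N. The cap is coming free, so I'll go on lifting.

```bash
m(){ python3 -c "
from h import *
print(get_obs()['moment'],get_obs()['joints'][5])"; }; python3 -m jog '[[[0,0,-2,0,50],[0,0,-2,0,50],[0,0,0,0,50]]]' 80;m
```

```text
time: 12.98
ee_pos: [0.5296, -0.2525, 0.1725]
eef_rot: [0.051, -3.141, -0.001]
contact_force: [5.3, -0.4, -2.8]
width: 0.0541
[-0.07448297 -0.84198013 -0.02183549] -2.2540935451907385
```

```bash
m(){ python3 -c "
from h import *
print(get_obs()['moment'],get_obs()['joints'][5])"; }; python3 -m jog '[[[0,0,-2,0,50],[0,0,-2,0,50],[0,0,0,0,50]]]' 80;m
```

```text
time: 13.35
ee_pos: [0.5293, -0.2523, 0.1765]
eef_rot: [0.051, -3.14, -0.001]
contact_force: [4.8, -0.3, -2.9]
width: 0.0543
[-0.00941006 -0.79086682  0.02074499] -2.254135048595556
```

```bash
m(){ python3 -c "
from h import *
print(get_obs()['moment'],get_obs()['joints'], delta([.555,.2264,.255]))"; }; python3 -m jog '[[[0,0,-4,0,50],[0,0,-5,0,50],[0,0,-6,0,50],[0,0,-8,0,50],[0,0,-12,0,50],[0,0,-20,0,50],[0,0,-15,0,50],[0,0,-5,0,50],[0,0,0,0,50]]]' 80;m; python3 -c "
from h import *
import cv2
f=cam('scene')[0];cv2.imwrite('pics/s6.png',cv2.resize(f[60:180,150:270],None,fx=5,fy=5,interpolation=2))"
```

```text
time: 14.48
ee_pos: [0.5297, -0.2526, 0.2528]
eef_rot: [-0.051, 3.141, -0.0]
contact_force: [-0.0, 0.4, -0.7]
width: 0.0544
[-0.04317473 -0.01622507  0.01456517] [-6.50788566e-01  1.83369016e-01  1.55394017e+00  3.87007247e-06
  1.40396182e+00 -2.25411406e+00] [-40.9 477.9  -2.3]
```

View pics/s6.png

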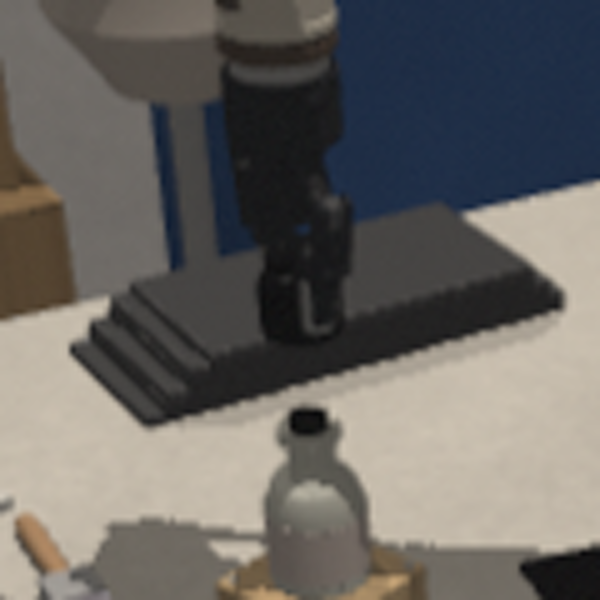

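The cap is off and in the jaws at (302,300), with the open neck visible at (308,420). Next I'll carry it to the tray.

```bash
python3 -m jog '[[[-2,25,0,0,50],[-4,40,0,0,50],[-4,50,0,0,50],[-4,50,0,0,50],[-4,50,0,0,50],[-4,50,0,0,50],[-4,50,0,0,50],[-5,50,0,0,50],[-4,50,0,0,50],[-4,40,0,0,50],[-2,23,0,0,50],[0,0,0,0,50]]]' 80;python3 -c "
from h import *
import cv2
print(get_obs()['joints'], delta([.555,.2264,.255]))
f=cam('scene')[0];cv2.imwrite('pics/s7.png',cv2.resize(f[110:300,200:350],None,fx=3,fy=3,interpolation=2))"
```

```text
time: 16.02
ee_pos: [0.5535, 0.2288, 0.2518]
eef_rot: [0.056, -3.139, -0.0]
contact_force: [-0.6, -0.0, -0.9]
width: 0.0542
[ 1.90244174e-01  2.16697395e-01  1.51753033e+00  4.41998535e-04
  1.40908340e+00 -1.41660776e+00] [-1.4 -2.5 -3.2]
```

View pics/s7.png

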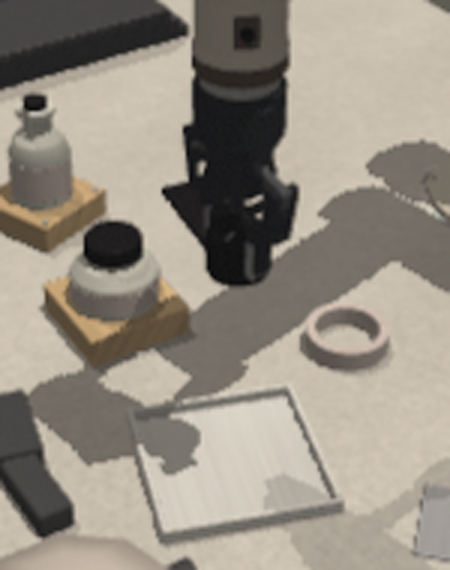

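```bash
python3 - <<'E'
from h import *
f,K,T=cam("scene");a=np.linspace(0,6.3,200)
for z in(.220,.225,.23,.235,.24):
    q=proj(K,T,np.c_[.5535+.028*np.cos(a),.2288+.028*np.sin(a),0*a+z]);print(z,q.max(0),q.min(0))
E
python3 -m jog '[[[0,0,20,0,50],[0,0,40,0,50],[0,0,50,0,50],[0,0,45,0,50],[0,0,25,0,50],[0,0,15,0,50],[0,0,5,0,50],[0,0,0,0,50]]]' 80
python3 -c "
from h import *
import cv2
f=cam('scene')[0];cv2.imwrite('pics/s8.png',cv2.resize(f[160:310,210:360],None,fx=4,fy=4,interpolation=2))"
```

```text
0.22 [289.59776298 208.01154296] [268.0949944  195.36422919]
0.225 [289.6545082 206.4411724] [268.09748234 193.8239705 ]
0.23 [289.7115405  204.86270503] [268.09998284 192.27608134]
0.235 [289.76886205 203.27607808] [268.10249601 190.72050487]
0.24 [289.82647507 201.6812281 ] [268.10502195 189.15718369]
time: 17.12
ee_pos: [0.5555, 0.2264, 0.0532]
eef_rot: [-0.051, 3.14, 0.0]
contact_force: [0.7, 0.1, -0.9]
width: 0.0546
```

View pics/s8.png

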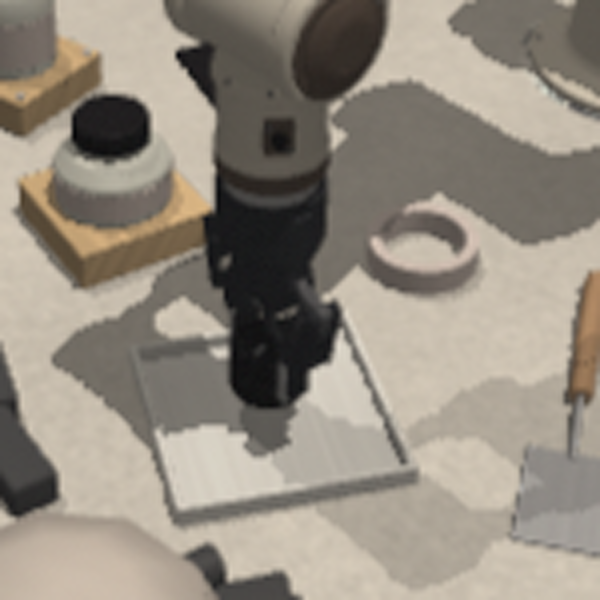

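The cap hangs over the middle of the tray, with its rim at about (268,405), and the rim is about 21 mm below the TCP. I'll lower it slowly until it touches.

```bash
python3 -m jog '[[[0,0,10,0,50],[0,0,8,0,50],[0,0,4,0,50],[0,0,0,0,50]]]' 80;python3 -m jog '[[[0,0,2,0,50],[0,0,0,0,50]]]'
```

```text
time: 17.68
ee_pos: [0.5546, 0.2265, 0.03]
eef_rot: [0.051, -3.14, 0.0]
contact_force: [0.2, 0.1, -0.3]
width: 0.0543
time: 17.92
ee_pos: [0.5551, 0.2265, 0.0286]
eef_rot: [-0.051, 3.141, -0.0]
contact_force: [-0.8, 0.6, -0.7]
width: 0.0544
```

```bash
python3 -m jog '[[[0,0,1.5,0,50],[0,0,0,0,50]]]'
```

```text
time: 18.18
ee_pos: [0.5553, 0.2266, 0.0275]
eef_rot: [-0.051, 3.141, 0.0]
contact_force: [-1.7, -0.3, 1.6]
width: 0.0542
```

```bash
python3 -m jog '[[[0,0,1,0,50],[0,0,0,0,50]]]'
```

```text
time: 18.42
ee_pos: [0.5553, 0.2266, 0.0274]
eef_rot: [-0.051, 3.141, -0.0]
contact_force: [-3.6, 0.1, 8.5]
width: 0.0539
```

It has touched down on the floor at 8.5 N. I'll ease off a little, open, and check before lifting.

```bash
python3 -m jog '[[[0,0,-1,0,50],[0,0,0,0,60],[0,0,0,0,70],[0,0,0,0,85],[0,0,0,0,85],[0,0,0,0,85]]]' 20; python3 -m jog '[[[0,0,-5,0,85],[0,0,-15,0,85],[0,0,-30,0,85],[0,0,-50,0,85],[0,0,-60,0,85],[0,0,-40,0,85],[0,0,0,0,85]]]'; python3 -c "
from h import *
import cv2
f=cam('scene')[0];cv2.imwrite('pics/s9.png',cv2.resize(f,(800,600),interpolation=2))
f=cam('top')[0];cv2.imwrite('pics/t9.png',cv2.resize(f,(800,600),interpolation=2))"
```

```text
time: 19.18
ee_pos: [0.555, 0.2265, 0.027]
eef_rot: [0.051, -3.141, -0.0]
contact_force: [-0.4, -0.2, 0.4]
width: 0.0851
time: 20.05
ee_pos: [0.5576, 0.2271, 0.2334]
eef_rot: [-0.051, 3.131, 0.003]
contact_force: [0.3, -0.3, -0.6]
width: 0.085
```

View pics/s9.png

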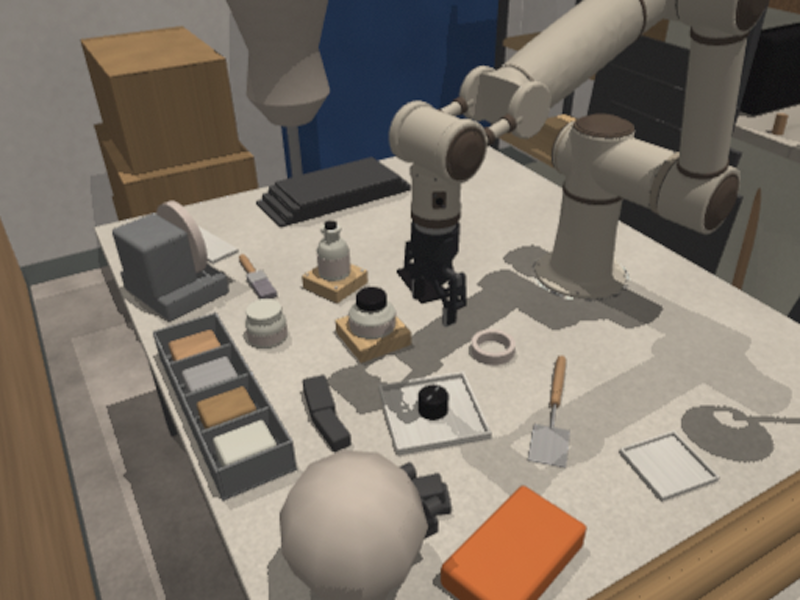

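View pics/t9.png

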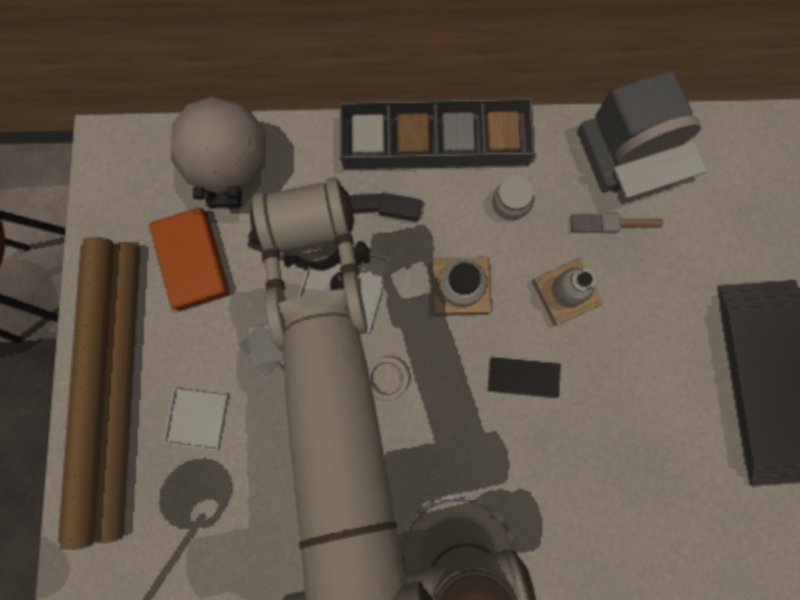

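The cap stands upright in the larger tray at (432,402) in the scene view, with its bars on top, so its mouth is down. The gripper is clear of it, and the other things are where they were. I'll hand in.

```bash
python3 -m jog '[[[0,0,0,0,85],[0,0,0,0,85]]]'; python3 -c "
from bench import hand_in
print(hand_in())"
```

```text
time: 20.4
ee_pos: [0.5543, 0.2264, 0.2256]
eef_rot: [0.051, -3.138, 0.001]
contact_force: [0.2, -0.3, -1.0]
width: 0.0848
the job is handed in; nothing more can be done
None
```

I opened the taller bottle, set its cap mouth down in the middle of the larger aluminium tray, and handed the job in at about 20.5 s.

- **Opening:** I gripped the cap, pressed it down with about 13–17 N, and turned it about 135° anticlockwise. I stopped when the torque rose sharply to 0.56 N m, then backed off 3° and lifted.
- **Lifting:** there was a small pull of about 3 N and 5 N sideways on the way up, which read like rubbing. It disappeared once the cap was clear of the neck.
- **Setting down:** I lowered the cap until it touched the tray floor at 8.5 N, opened the gripper, and raised it about 200 mm.
- **Last checks:** the pictures show the bottle's neck open, the cap upright in the tray with its bars on top, and the other things where they were as far as the views show. In the top view the arm hid the foam jaw and parts of the tray and spatula. The wrist force was back near zero, and no reading came close to a limit.
- **Disagreement:** the two cameras put the cap about 5 mm apart. I used a position close to the top view's, and the jaws were nearly centred on the cap.

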